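# Find the full tea tin by feel

## Robot

A 6-joint arm with a two-finger parallel gripper is mounted at the origin on a cart in front of the work surface, level with it; the furniture and walls round the work are solid. World frame = base frame: x ahead of the robot, y to its left, z up, the work surface at z = 0. Lengths are in m, angles in rad, forces in N, time in s.
With the tool pointing down it reaches from about 0.275 to 0.85 m from the base axis. Payload 5.2 kg.
Tool frame: the origin (TCP) lies on the centre line of the jaws, within the pads' length; the fingertips stand ahead of it and the grasp point (between the pads) is the TCP (env.tips_ahead is the z of the fingertips in the tool frame, in m); z points along the fingers, y is the line along which they close (so a half turn about z gives the same grasp; the last joint's range is limited). The gripper opens to 85 mm and grips with 20 to 120 N. Pads are 22 mm wide; open, the fingers measure 114 mm over their backs; the gripper's body (76 mm by 85 mm) begins 54 mm behind the grasp point. The pads swing forward as they close: fully open they stand 13 mm farther back than shut.
Start: joints at [-1.455, 0.259, 1.535, -0, 1.348, -0.203], TCP at [0.172, -0.522, 0.25] pointing down, gripper open.
Joint ranges: [-3.14, 3.14], [-0.91, 2.08], [0.19, 2.58], [-1.22, 4.36], [0.22, 2.71], [-3.12, 3.12]. Speed limits (rad/s): [2.57, 2.57, 3.14, 3.14, 3.14, 3.14].

## Interface

Orientations are given as a rotation vector (axis times angle).
In Python, from cell import env gives the robot as it stands. The module is installed in compiled form; this text tells all that it offers.
- The arm moves only by the shell command python3 -m crank 'ROWS' [FORCE]. ROWS is text: rows parted by semicolons, each of 7 numbers parted by spaces: the turn, a rotation vector about the tool's x, y, z in units of 0.5 rad (1.0 is 0.5 rad), then the shift along the tool's x, y, z in units of 0.6 m (1.0 is 0.6 m), then the opening, from 0 (shut) to 1 (fully open). In form: ax ay az dx dy dz hand; .... A call has exactly 8 rows; each row is the pose to reach, as a shift and turn from the pose commanded when the call began, along the tool's axes at that moment; what a row does not reach only later rows make up. A row lasts 1/8 s, in which the tool goes at most 62.5 mm and 10.7 degrees, less where a joint would pass 70% of its speed; a pose out of reach is approached as far as the arm can. A call with a number of a shift or a turn outside -1 to 1 is refused whole. A call with a gripper value outside its range is refused whole. The fingers move at their own pace and stop on an object; FORCE is the grip in N (left out, the last holds). Time passes only in rows, so rows that repeat a pose let the fingers close, or fill a call up. It gives the time, the measured TCP pose, the force, the opening and the grip force at its end, in the units of the state.
- env.state(): the state, without advancing time (a new reading comes with each control period).
- env.read_camera(name): name is "scene" or "top"; returns a dict with "image" (400x640x3 uint8, blue, green, red), "fx", "fy", "cx", "cy" (pixels), "k1" (the pictures are not rectified: a ray, as slopes to the right and down, at radius r is drawn at 1 + k1 r^2 times it, then the intrinsics apply), "cam_to_world" (4x4, takes a point from camera to world coordinates). Camera axes: x right, y down, z forward; pixel columns grow to the right and rows downward; lengths in m; the calibration is good to about 2 mm. A picture is of the moment at which its call begins. There is no depth.
- env.sign_off(): hands the job in; it is judged then, once.
Trained networks look in the newest picture that a camera, given by its name, has taken for a name from the list of things; names that differ only in an ending like _2 or _b are one class to them, and where a whole thing is asked for, a point or a joint stands for the part that bears it (a point fixed in the world has none). Each returns a list of dicts, best first, with "conf" (0 to 1); they miss things now and then, are a little off and sometimes report something else, mostly with a low value. They report only what shows in the picture. A call takes as long as a camera call. They do not tell look-alikes from the thing itself.
- env.cut_out(camera, label): "region" (400x640 bool, what is visible of it) and "bbox" ([left, top, right, bottom] in pixels, round what is visible of it).
The state is a dict: "time_s": time; "joints": joint angles; "joint_vel": joint speeds; "joint_torque": joint torques, N m; "ee_pos": TCP position; "eef_rot": TCP orientation; "ft_force": force on the tool from outside, world axes, zero at the start; "wrist_torque": the same for the moment, N m; "finger_gap": finger opening in m; "grip_force": force on a finger pad.
Only numpy, scipy, OpenCV 4.12 (cv2) and the standard library are available. Lean on these libraries where they do the work, as an engineer would, in place of code of your own. Each camera call takes 0.05 s, during which the arm holds its last target. There are 200 camera calls.

## Task

Two of the three identical tea tins on the revolving stand are nearly empty; find the full one. Turn the stand's bar knob one click (a sixth of a turn) anticlockwise seen from above, so that the tins come out from under the arms, then lift each tin clear in turn to feel its weight and put it back upright on its own cork spot: first the one nearest the robot, then the far right one, then the far left one. Finish while holding the heaviest tin, upright and still in the gripper with its underside higher than the top of the knob and the other two standing on their spots (the last tin need not be put back first if it is the heaviest); do not topple or drop a tin, and leave the mug, salt mill, timer and jam jar alone.

Things in the scene. Friction and masses are not known exactly. Their poses are not given: they have to be found in the camera images.
- stand: Revolving tin stand, foot fixed to the worktop. Three fixed flat steel arms (16 mm wide, 119 mm long from the axis, 104 to 110 mm above the worktop) point along its +x and 120 degrees to either side. Origin on the axis at worktop height, z up, x away from the robot within 0.35 rad. It carries a turntable, 244 mm across, top 20 mm up. Wall cabinets hang 450 mm above the worktop behind it.
- turntable (a joint): Angle of turntable and knob, rad, growing anticlockwise seen from above. 0: parked, tins under the arms; next click at 1.047, tins midway between the arms. A sprung detent pulls it into the nearer of the two (tipping point 0.52) and holds it; turning takes up to 0.25 N m. Stops at -0.2 and 1.25.
- knob (a point): Centre of the bar knob, 137 mm above the worktop on the axis; turns with the turntable. Wooden bar 52 mm long, 12 mm thick, 122 to 152 mm above the worktop, over a disc 32 mm across, top at 116.5 mm. Its y axis runs along the bar, x across it. At joint 1.047 its axes are parallel to the stand's; parked it is 60 degrees clockwise of that.
- seat_1 (a point): Centre of the thin round cork spot on top of the turntable, 20 mm above the worktop, 90 mm from the turntable's axis, where tin_1 stands; moves with the turntable. The spots are flat and tins only rest on them.
- seat_2 (a point): Centre of the thin round cork spot on top of the turntable, 20 mm above the worktop, 90 mm from the turntable's axis, where tin_2 stands; moves with the turntable. The spots are flat and tins only rest on them.
- seat_3 (a point): Centre of the thin round cork spot on top of the turntable, 20 mm above the worktop, 90 mm from the turntable's axis, where tin_3 stands; moves with the turntable. The spots are flat and tins only rest on them.
- tin_1: Closed plain metal tin, smooth upright cylinder 56 mm across, 78 mm high, lid fixed; origin at the centre of its underside. After the click nearest the robot, on the stand's -x side: lifted first. Loose filling inside: two tins weigh 0.18 to 0.23 kg, one 0.52 to 0.62 kg, any of them. It starts under an arm, 6 mm below it, and can be lifted out only after the click.
- tin_2: Closed plain metal tin, smooth upright cylinder 56 mm across, 78 mm high, lid fixed; origin at the centre of its underside. After the click far right, 60 degrees clockwise of the stand's +x: lifted second. Loose filling inside: two tins weigh 0.18 to 0.23 kg, one 0.52 to 0.62 kg, any of them. It starts under an arm, 6 mm below it, and can be lifted out only after the click.
- tin_3: Closed plain metal tin, smooth upright cylinder 56 mm across, 78 mm high, lid fixed; origin at the centre of its underside. After the click far left, 60 degrees anticlockwise of the stand's +x: lifted third. Loose filling inside: two tins weigh 0.18 to 0.23 kg, one 0.52 to 0.62 kg, any of them. It starts under an arm, 6 mm below it, and can be lifted out only after the click.
- mug: Two-tone mug, 80 mm across and 102 mm high, 117 mm with its handle; origin at the centre of its underside. Leave alone.
- salt_mill: Small glass salt shaker with a grey domed top, 44 mm across and 90 mm high; origin at the centre of its underside. Leave alone.
- timer: Round white kitchen timer, 67 mm across and 52 mm high, behind the stand; origin at the centre of its underside. Leave alone.
- jam_jar: Glass jar with a yellow lid, 69 mm across and 112 mm high; origin at the centre of its underside. Leave alone.
Not all that is in view belongs to the job. Leave any pink or turquoise look-alike of the tin_2 alone.

How it is judged:
By the outcome, as a careful person would: the job done as asked, in the order asked, and still so for the second after the job is handed in, while the arm keeps its last pose, push and grip.
It also fails if it takes over 72 s, if anything falls off the work surface, if the arm or the gripper's body presses on something with over 40 N, if the wrist force passes 120 N, or if a joint passes its speed limit or range.

## Working session

There is one attempt and no reset: what is moved stays moved. The work goes in short steps, Python scripts to look and compute and a shell command to move; the robot and the scene stay as the last step left them, time stands still between calls to the robot, and variables do not carry over. Pictures are saved under pics/ and viewed, at most 10 in all, crops included, and the job is handed in when it is done.

```bash
mkdir -p pics; python3 - <<'E'
from cell import env
import cv2,numpy as np
for n in("scene","top"):
    r=env.read_camera(n); cv2.imwrite(f"pics/{n}0.png",r["image"])
    print(n,r["fx"],r["fy"],r["cx"],r["cy"],r["k1"],np.round(r["cam_to_world"],4).tolist())
    for l in("stand","knob","tin_1","timer","mug","jam_jar","salt_mill"):
        print(l,[(round(d["conf"],2),[int(v) for v in d["bbox"]]) for d in env.cut_out(n,l)])
s=env.state();print({k:np.round(v,3).tolist() for k,v in s.items()},env.tips_ahead)
E
```

```text
scene 494.499874039117 494.499874039117 315.08512862377523 189.1130963980442 0.0031798427842287293 [[0.5028, -0.504, 0.7023, -0.6365], [-0.8644, -0.3006, 0.4031, -0.7984], [0.008, -0.8097, -0.5868, 1.0675], [0.0, 0.0, 0.0, 1.0]]
stand [(0.73, [277, 166, 348, 233])]
knob [(0.56, [278, 169, 349, 227])]
tin_1 [(0.82, [345, 249, 363, 284]), (0.79, [318, 173, 329, 196]), (0.62, [276, 187, 295, 212]), (0.61, [321, 262, 341, 294]), (0.6, [318, 197, 340, 226])]
timer [(0.67, [318, 159, 333, 174])]
mug [(0.62, [374, 248, 402, 265])]
jam_jar [(0.89, [407, 197, 430, 235])]
salt_mill []
top 475.39724771206545 475.39724771206545 324.1887079605743 200.15051884389842 -0.04547791991901927 [[-0.0018, -0.9959, 0.0901, 0.3982], [-1.0, 0.001, -0.009, -0.0947], [0.0089, -0.0901, -0.9959, 1.2957], [0.0, 0.0, 0.0, 1.0]]
stand [(0.82, [281, 148, 373, 240])]
knob [(0.8, [285, 152, 375, 241])]
tin_1 [(0.76, [317, 151, 335, 177]), (0.67, [403, 291, 427, 312]), (0.63, [349, 196, 373, 216]), (0.62, [416, 257, 443, 278]), (0.6, [287, 201, 311, 229]), (0.36, [284, 147, 370, 241])]
timer [(0.97, [287, 98, 313, 124]), (0.56, [284, 153, 372, 241])]
mug [(0.77, [426, 211, 472, 242])]
jam_jar [(0.64, [440, 142, 477, 175])]
salt_mill [(0.71, [286, 151, 371, 241]), (0.56, [176, 224, 198, 240])]
{'time_s': 0.8, 'joints': [-1.455, 0.259, 1.535, 0.0, 1.348, -0.203], 'joint_vel': [-0.001, 0.001, 0.001, -0.002, 0.002, 0.0], 'joint_torque': [0.001, -44.585, -29.088, -0.0, 0.001, 0.0], 'ee_pos': [0.172, -0.522, 0.25], 'eef_rot': [3.102, 0.499, 0.0], 'ft_force': [-0.954, 0.018, -0.247], 'wrist_torque': [-0.004, 0.01, 0.017], 'grip_force': 0.0, 'finger_gap': 0.085} 0.019
```

```bash
python3 - <<'E'
import cv2
a=cv2.imread("pics/top0.png");cv2.imwrite("pics/topc.png",cv2.resize(a[80:330,160:490],None,fx=2.4,fy=2.4,interpolation=cv2.INTER_CUBIC)[:600])
a=cv2.imread("pics/scene0.png");cv2.imwrite("pics/scenec.png",cv2.resize(a[130:310,230:450],None,fx=3.3,fy=3.3,interpolation=cv2.INTER_CUBIC))
E
```

```text
(no output)
```

View pics/topc.png

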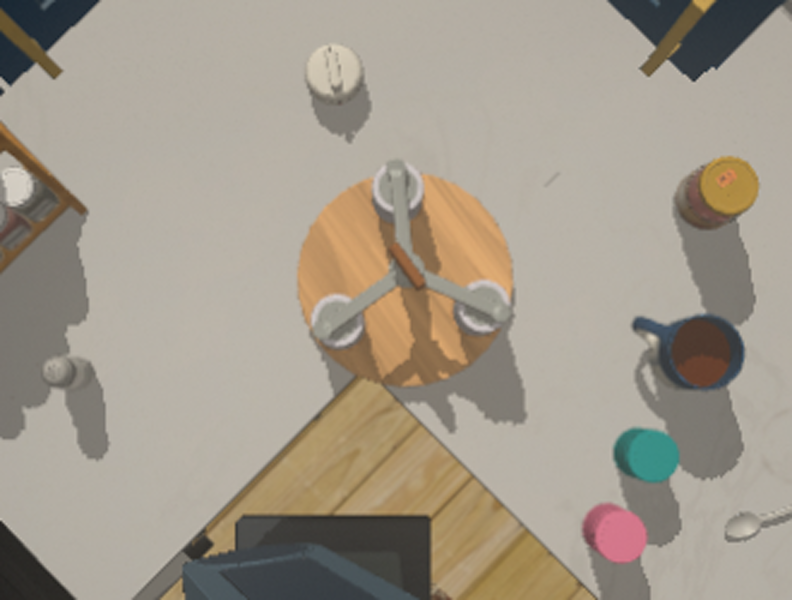

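View pics/scenec.png

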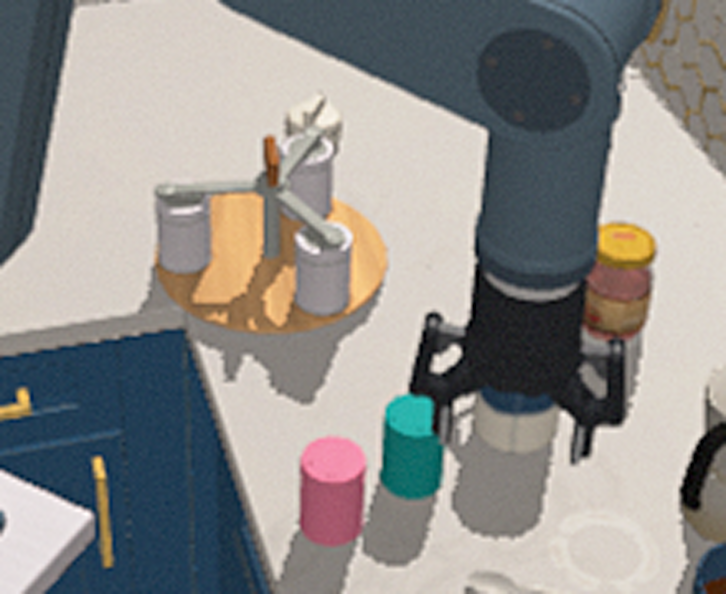

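```bash
cat > h.py <<'E'
import cv2,numpy as np
from cell import env
class Cam:
    def __init__(s,n):
        r=env.read_camera(n);s.img=r["image"];s.K=np.array([[r["fx"],0,r["cx"]],[0,r["fy"],r["cy"]],[0,0,1.]])
        s.d=np.array([r["k1"],0,0,0.]);s.T=np.array(r["cam_to_world"]);W=np.linalg.inv(s.T);s.R=W[:3,:3];s.t=W[:3,3]
    def proj(s,P): return cv2.projectPoints(np.asarray(P,float).reshape(-1,1,3),cv2.Rodrigues(s.R)[0],s.t,s.K,s.d)[0][:,0]
    def back(s,uv,z):
        p=cv2.undistortPoints(np.asarray(uv,float).reshape(-1,1,2),s.K,s.d)[:,0]
        r=np.c_[p,np.ones(len(p))]@s.T[:3,:3].T;o=s.T[:3,3]
        return (o+r*((z-o[2])/r[:,2])[:,None])
E
cat > fit.py <<'E'
from h import *
from scipy.optimize import least_squares,differential_evolution
from scipy.ndimage import map_coordinates
def wood(img):
    hsv=cv2.cvtColor(img,cv2.COLOR_BGR2HSV);return hsv
def fit(n):
    c=Cam(n);g=cv2.GaussianBlur(c.img,(0,0),0.8).astype(float)
    gx=cv2.Sobel(g,-1,1,0);gy=cv2.Sobel(g,-1,0,1);G=np.sqrt((gx**2+gy**2).sum(2));G=np.minimum(G,250)
    t=np.arange(0,2*np.pi,.02);q=np.linspace(.03,.115,40)
    def pts(p):
        x,y,a=p;P=[]
        C=np.c_[x+.122*np.cos(t),y+.122*np.sin(t),0*t+.02]
        A=[]
        for k in(0,1,-1):
            b=a+k*2*np.pi/3
            for w in(-.008,.008):A.append(np.c_[x+q*np.cos(b)-w*np.sin(b),y+q*np.sin(b)+w*np.cos(b),0*q+.110])
        return C,np.vstack(A)
    def sc(p):
        C,A=pts(p);f=lambda P:map_coordinates(G,c.proj(P)[:,::-1].T,order=1,mode='nearest').mean()
        return -f(C)-f(A)
    r=differential_evolution(sc,[(.25,.7),(-.25,.1),(-.35,.35)],seed=1,popsize=40,maxiter=200)
    return c,r,pts
if __name__=="__main__":
    for n in("top","scene"):
        c,r,pts=fit(n);print(n,r.x,r.fun)
        im=cv2.resize(c.img,None,fx=4,fy=4,interpolation=cv2.INTER_CUBIC)
        for P in pts(r.x):
            for u in c.proj(P):cv2.circle(im,tuple(int(v*4+2) for v in u),1,(0,0,255),-1)
        u=c.proj([[r.x[0],r.x[1],.06]])[0]*4;im=im[int(max(u[1]-260,0)):int(u[1]+260),int(u[0]-260):int(u[0]+260)]
        cv2.imwrite(f"pics/fit_{n}.png",im)
    a,b=[cv2.resize(cv2.imread(f"pics/fit_{n}.png"),(400,400)) for n in("top","scene")]
    cv2.imwrite("pics/fit.png",np.hstack([a,b]))
E
python3 fit.py
```

```text
top [ 0.52648464 -0.11681762  0.10466632] -289.6007993353056
scene [ 0.52022937 -0.12084585  0.13651823] -405.22360823063275
```

View pics/fit.png

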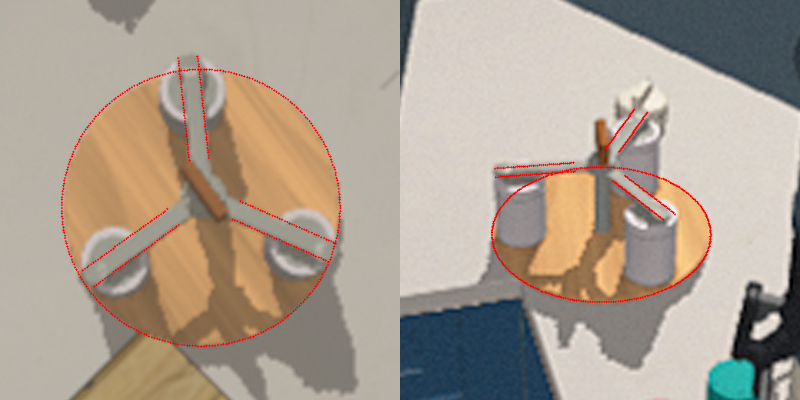

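The top view shows the stand axis at about pixel (329,197), with three grey tins under the arms and the bar knob along its upper-left to lower-right line. In the scene view the pink (331,490) and teal (412,445) cans of the crop stand off the stand on the worktop, so they are the look-alikes. The tins are the three plain grey ones on the stand. Both camera fits agree within about 6 mm: axis near (0.523, -0.119), yaw about 0.115.

```bash
cat > go.py <<'E'
# usage: go.py x y z yaw(of tool x, tool down)  -> units of the full move
import sys,numpy as np
from cell import env
from scipy.spatial.transform import Rotation as R
s=env.state();r=R.from_rotvec(s["eef_rot"]);p=np.array(s["ee_pos"])
x,y,z,w=map(float,sys.argv[1:5])
t=R.from_matrix(np.c_[[np.cos(w),np.sin(w),0],[np.sin(w),-np.cos(w),0],[0,0,-1]])
print("turn",np.round((r.inv()*t).as_rotvec()/.5,3),"shift",np.round(r.inv().apply(np.array([x,y,z])-p)/.6,3),
 "t %.2f"%s["time_s"],"pos",p.round(4),"F",np.round(s["ft_force"],2),"gap %.4f grip %.1f"%(s["finger_gap"],s["grip_force"]))
E
python3 go.py .523 -.119 .25 .639
```

```text
turn [-0.    0.   -0.64] shift [ 0.766 -0.455  0.001] t 0.90 pos [ 0.1724 -0.5223  0.2503] F [-0.35 -0.32  0.01] gap 0.0856 grip 0.0
```

```bash
python3 -m crank '0 0 -.1 .1 -.06 0 1;0 0 -.2 .2 -.12 0 1;0 0 -.3 .3 -.18 0 1;0 0 -.4 .4 -.24 0 1;0 0 -.5 .5 -.3 0 1;0 0 -.6 .6 -.355 0 1;0 0 -.64 .7 -.415 0 1;0 0 -.64 .766 -.455 0 1'; python3 go.py .523 -.119 .148 .639
```

```text
time_s: 1.9
ee_pos: [0.5019, -0.1434, 0.2506]
eef_rot: [2.982, 0.987, 0.001]
ft_force: [0.5, -1.6, -0.7]
finger_gap: 0.0854
grip_force: 0.0
turn [ 0.002 -0.001  0.   ] shift [ 0.053 -0.012  0.171] t 1.90 pos [ 0.5019 -0.1434  0.2506] F [ 0.47 -1.6  -0.74] gap 0.0854 grip 0.0
```

```bash
python3 -m crank '0 0 0 .02 0 .03 1;0 0 0 .02 0 .06 1;0 0 0 .02 0 .06 1;0 0 0 .02 0 .06 1;0 0 0 .02 0 .06 1;0 0 0 .02 0 .06 1;0 0 0 .02 0 .06 1;0 0 0 .02 0 .06 1'; python3 go.py .523 -.119 .148 .639;python3 - <<'E'
from h import *
ims=[]
for n in("top","scene"):
    c=Cam(n);u=c.proj([[.523,-.119,.13]])[0].astype(int)
    ims.append(cv2.resize(c.img[u[1]-50:u[1]+50,u[0]-50:u[0]+50],(400,400),interpolation=cv2.INTER_CUBIC))
cv2.imwrite("pics/knob.png",np.hstack(ims))
E
```

```text
time_s: 2.9
ee_pos: [0.5102, -0.1381, 0.2144]
eef_rot: [2.983, 0.986, 0.0]
ft_force: [0.9, -0.2, -1.0]
finger_gap: 0.0856
grip_force: 0.0
turn [ 0.    -0.    -0.001] shift [ 0.036 -0.013  0.111] t 2.90 pos [ 0.5102 -0.1381  0.2144] F [ 0.89 -0.24 -1.02] gap 0.0856 grip 0.0
```

View pics/knob.png

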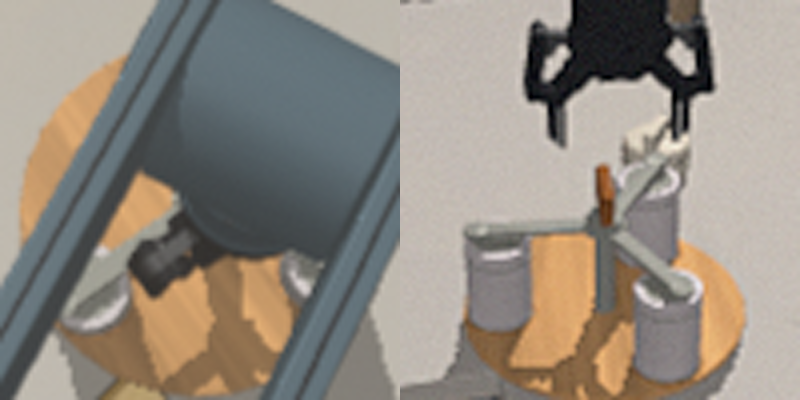

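The gripper at (620,80) straddles the bar knob at (605,195) in the scene half, so I can descend.

```bash
python3 -m crank '0 0 0 .036 -.013 0 1;0 0 0 .036 -.013 .03 1;0 0 0 .036 -.013 .07 1;0 0 0 .036 -.013 .11 1;0 0 0 .036 -.013 .11 .6;0 0 0 .036 -.013 .11 .3;0 0 0 .036 -.013 .11 0;0 0 0 .036 -.013 .11 0' 40; python3 go.py .523 -.119 .148 1.15
```

```text
time_s: 4.0
ee_pos: [0.5234, -0.119, 0.1492]
eef_rot: [2.982, 0.986, 0.002]
ft_force: [-1.3, 2.4, 3.1]
finger_gap: 0.0124
grip_force: 3.7
turn [ 3.000e-03 -1.000e-03 -1.023e+00] shift [-0.001 -0.     0.002] t 4.00 pos [ 0.5234 -0.119   0.1492] F [-1.28  2.36  3.1 ] gap 0.0124 grip 3.7
```

```bash
python3 -m crank '0 0 0 0 0 0 0;0 0 -.2 0 0 0 0;0 0 -.4 0 0 0 0;0 0 -.6 0 0 0 0;0 0 -.8 0 0 0 0;0 0 -1 0 0 0 0;0 0 -1 0 0 0 0;0 0 -1 0 0 0 0' 40; python3 -m crank '0 0 -.2 0 0 0 0;0 0 -.4 0 0 0 0;0 0 -.6 0 0 0 0;0 0 -.8 0 0 0 0;0 0 -1 0 0 0 0;0 0 -1 0 0 0 0;0 0 -1 0 0 0 0;0 0 -1 0 0 0 0';python3 go.py .523 -.119 .148 1.69
```

```text
time_s: 5.0
ee_pos: [0.5248, -0.1201, 0.1493]
eef_rot: [2.643, 1.69, 0.004]
ft_force: [4.0, -2.8, 1.0]
finger_gap: 0.011
grip_force: 39.7
time_s: 6.0
ee_pos: [0.5267, -0.1205, 0.1494]
eef_rot: [2.14, 2.288, 0.005]
ft_force: [10.8, -3.8, -4.4]
finger_gap: 0.0113
grip_force: 39.2
turn [ 0.016  0.008 -0.105] shift [ 0.003 -0.006  0.002] t 6.00 pos [ 0.5267 -0.1205  0.1494] F [10.82 -3.82 -4.36] gap 0.0113 grip 39.2
```

```bash
python3 -m crank '0 0 -.08 0 0 0 0;0 0 -.08 0 0 0 0;0 0 -.08 0 0 0 0;0 0 -.08 0 0 0 1;0 0 -.08 0 0 0 1;0 0 -.08 0 0 0 1;0 0 -.08 0 0 -.05 1;0 0 -.08 0 0 -.1 1';python3 go.py .35 -.119 .25 1.69
```

```text
time_s: 7.0
ee_pos: [0.5224, -0.1186, 0.2086]
eef_rot: [-2.097, -2.337, 0.001]
ft_force: [-0.8, 0.5, 1.1]
finger_gap: 0.0855
grip_force: 0.0
turn [-0.003 -0.002 -0.023] shift [ 0.03  -0.286 -0.069] t 7.00 pos [ 0.5224 -0.1186  0.2086] F [-0.83  0.5   1.05] gap 0.0855 grip 0.0
```

```bash
python3 -m crank '0 0 0 0 0 -.08 1;0 0 0 -.06 -.06 -.1 1;0 0 0 -.12 -.12 -.1 1;0 0 0 -.19 -.19 -.1 1;0 0 0 -.26 -.26 -.1 1;0 0 0 -.33 -.33 -.1 1;0 0 0 -.4 -.4 -.1 1;0 0 0 -.45 -.45 -.1 1'>/dev/null;cat > look.py <<'E'
from fit import *
from scipy.optimize import minimize
def tins(n,ax,yaw,j=1.047):
    # refine each tin near its nominal spot by edge contrast on the lid rim (z .098) and base
    c=Cam(n);g=cv2.GaussianBlur(c.img,(0,0),.8).astype(float)
    G=np.minimum(np.sqrt((cv2.Sobel(g,-1,1,0)**2+cv2.Sobel(g,-1,0,1)**2).sum(2)),250)
    t=np.arange(0,2*np.pi,.03);out=[]
    for k,b in enumerate((np.pi,-np.pi/3,np.pi/3)):
        b+=yaw+j-1.047;x0=np.array([ax[0]+.09*np.cos(b),ax[1]+.09*np.sin(b)])
        f=lambda p:-map_coordinates(G,c.proj(np.c_[p[0]+.028*np.cos(t),p[1]+.028*np.sin(t),0*t+.098])[:,::-1].T,order=1).mean()
        d=np.arange(-.02,.0201,.001);best=min(((f(x0+[u,v]),u,v) for u in d for v in d))
        out.append((x0+best[1:],np.array(best[1:])*1000))
    return c,out
if __name__=="__main__":
    for n in("top","scene"):
        c,r,pts=fit(n);print(n,r.x.round(4),r.fun)
        for o in tins(n,(.526,-.119),.11)[1]:print(o[0].round(4),o[1])
    c=Cam("top");u=c.proj([[.525,-.119,.06]])[0].astype(int);a=cv2.resize(c.img[u[1]-62:u[1]+62,u[0]-62:u[0]+62],(400,400),interpolation=cv2.INTER_CUBIC)
    c=Cam("scene");u=c.proj([[.525,-.119,.06]])[0].astype(int);b=cv2.resize(c.img[u[1]-62:u[1]+62,u[0]-62:u[0]+62],(400,400),interpolation=cv2.INTER_CUBIC)
    cv2.imwrite("pics/click.png",np.hstack([a,b]))
E
python3 look.py; python3 go.py .43 -.12 .2 1.68
```

```text
top [ 0.5263 -0.1173  0.0966] -332.1140534038665
[ 0.4365 -0.1269] [1.73472348e-14 2.00000000e+00]
[ 0.5793 -0.1905] [1.73472348e-14 1.00000000e+00]
[ 0.5632 -0.0356] [1. 1.]
scene [ 0.524  -0.1196  0.0892] -390.82716873006666
[ 0.4335 -0.1289] [-3.00000000e+00  1.73472348e-14]
[ 0.5683 -0.1945] [-11.  -3.]
[ 0.5572 -0.0436] [-5. -7.]
turn [ 0.    -0.002 -0.001] shift [0.463 0.295 0.114] t 8.30 pos [ 0.2841 -0.4154  0.2682] F [ 0.46 -0.09  0.17] gap 0.0856 grip 0.0
```

View pics/click.png

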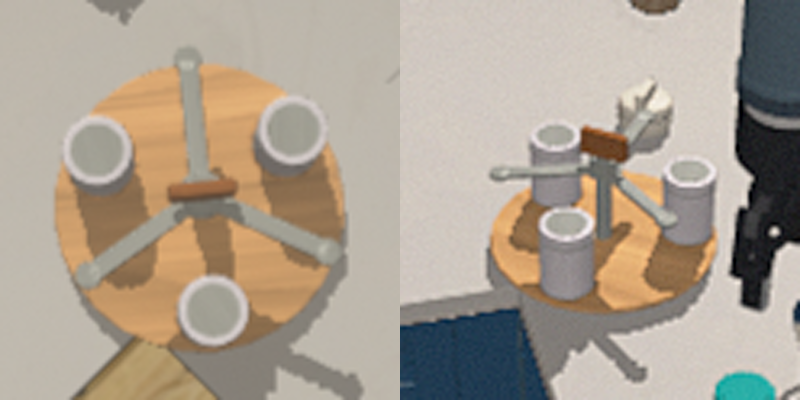

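The click has taken: all three tins stand midway between the arms (left half: near tin at (213,312), far left (97,150), far right (291,131)). Rim fits put them at (.436,-.127), (.578,-.191) and (.563,-.036), each 90 mm from the axis as specified.

```bash
python3 -m crank '0 0 0 .08 .05 0 1;0 0 0 .16 .1 .02 1;0 0 0 .24 .16 .05 1;0 0 0 .32 .21 .08 1;0 0 0 .4 .27 .11 1;0 0 0 .45 .304 .114 1;0 0 0 .45 .304 .114 1;0 0 0 .45 .304 .114 1'; python3 go.py .436 -.127 .075 1.68
```

```text
time_s: 9.3
ee_pos: [0.4359, -0.1276, 0.2002]
eef_rot: [2.095, 2.34, -0.0]
ft_force: [0.2, -1.0, 0.5]
finger_gap: 0.0853
grip_force: 0.0
turn [0.    0.001 0.002] shift [0.001 0.    0.209] t 9.30 pos [ 0.4359 -0.1276  0.2002] F [ 0.19 -0.97  0.52] gap 0.0853 grip 0.0
```

```bash
python3 -m crank '0 0 0 0 0 .06 1;0 0 0 0 0 .12 1;0 0 0 0 0 .17 1;0 0 0 0 0 .208 1;0 0 0 0 0 .208 1;0 0 0 0 0 .208 .7;0 0 0 0 0 .208 .6;0 0 0 0 0 .208 .5' 40; python3 -m crank '0 0 0 0 0 0 .4;0 0 0 0 0 0 .4;0 0 0 0 0 -.02 .4;0 0 0 0 0 -.06 .4;0 0 0 0 0 -.12 .4;0 0 0 0 0 -.15 .4;0 0 0 0 0 -.15 .4;0 0 0 0 0 -.15 .4'; python3 go.py .436 -.127 .075 1.68
```

```text
time_s: 10.3
ee_pos: [0.4367, -0.129, 0.0766]
eef_rot: [2.096, 2.336, 0.0]
ft_force: [-0.2, -0.8, 7.0]
finger_gap: 0.0552
grip_force: 41.8
time_s: 11.3
ee_pos: [0.4353, -0.1279, 0.1646]
eef_rot: [-2.098, -2.337, 0.0]
ft_force: [-0.3, 0.8, -1.7]
finger_gap: 0.0548
grip_force: 43.0
turn [-0.002 -0.001 -0.002] shift [0.001 0.001 0.149] t 11.30 pos [ 0.4353 -0.1279  0.1646] F [-0.32  0.77 -1.7 ] gap 0.0548 grip 43.0
```

```bash
python3 -m crank '0 0 0 0 0 0 .4;0 0 0 0 0 0 .4;0 0 0 0 0 0 .4;0 0 0 0 0 0 .4;0 0 0 0 0 .03 .4;0 0 0 0 0 .07 .4;0 0 0 0 0 .11 .4;0 0 0 0 0 .135 .4'; python3 -m crank '0 0 0 0 0 .007 .4;0 0 0 0 0 .014 .4;0 0 0 0 0 .014 .4;0 0 0 0 0 .014 .4;0 0 0 0 0 .014 .6;0 0 0 0 0 .014 .8;0 0 0 0 0 .014 1;0 0 0 0 0 .014 1';python3 go.py .436 -.127 .2 1.68
```

```text
time_s: 12.3
ee_pos: [0.4355, -0.128, 0.0831]
eef_rot: [-2.098, -2.337, 0.0]
ft_force: [1.0, 0.7, -2.1]
finger_gap: 0.0549
grip_force: 42.9
time_s: 13.3
ee_pos: [0.4358, -0.1282, 0.0756]
eef_rot: [-2.098, -2.338, -0.0]
ft_force: [0.5, 0.7, -0.1]
finger_gap: 0.0856
grip_force: 0.0
turn [-0.    -0.    -0.002] shift [ 0.002  0.    -0.207] t 13.30 pos [ 0.4358 -0.1282  0.0756] F [ 0.54  0.67 -0.12] gap 0.0856 grip 0.0
```

```bash
python3 -m crank '0 0 0 0 0 -.08 1;0 0 0 0 0 -.17 1;0 0 -.2 0 0 -.24 1;0 0 -.4 -.04 .07 -.24 1;0 0 -.6 -.085 .15 -.24 1;0 0 -.8 -.13 .224 -.24 1;0 0 -1 -.13 .224 -.24 1;0 0 -1 -.13 .224 -.24 1';python3 go.py .578 -.191 .075 2.18
```

```text
time_s: 14.3
ee_pos: [0.5779, -0.1913, 0.2187]
eef_rot: [-1.455, -2.782, -0.0]
ft_force: [0.5, 1.3, 0.5]
finger_gap: 0.0856
grip_force: 0.0
turn [-0.002 -0.003 -0.004] shift [-0.     0.001  0.239] t 14.30 pos [ 0.5779 -0.1913  0.2187] F [0.54 1.26 0.48] gap 0.0856 grip 0.0
```

```bash
python3 -m crank '0 0 0 0 0 .06 1;0 0 0 0 0 .12 1;0 0 0 0 0 .18 1;0 0 0 0 0 .238 1;0 0 0 0 0 .238 1;0 0 0 0 0 .238 .7;0 0 0 0 0 .238 .6;0 0 0 0 0 .238 .5' 40; python3 -m crank '0 0 0 0 0 0 .4;0 0 0 0 0 0 .4;0 0 0 0 0 -.02 .4;0 0 0 0 0 -.06 .4;0 0 0 0 0 -.12 .4;0 0 0 0 0 -.15 .4;0 0 0 0 0 -.15 .4;0 0 0 0 0 -.15 .4';python3 -m crank '0 0 0 0 0 0 .4;0 0 0 0 0 0 .4;0 0 0 0 0 0 .4;0 0 0 0 0 0 .4;0 0 0 0 0 0 .4;0 0 0 0 0 0 .4;0 0 0 0 0 0 .4;0 0 0 0 0 0 .4'
```

```text
time_s: 15.3
ee_pos: [0.5793, -0.1919, 0.0794]
eef_rot: [1.453, 2.781, -0.0]
ft_force: [-0.3, 0.6, 6.8]
finger_gap: 0.0552
grip_force: 41.5
time_s: 16.3
ee_pos: [0.577, -0.1908, 0.1657]
eef_rot: [-1.454, -2.782, -0.0]
ft_force: [-0.4, -0.5, -6.0]
finger_gap: 0.0546
grip_force: 44.0
time_s: 17.3
ee_pos: [0.5779, -0.1913, 0.1669]
eef_rot: [1.455, 2.785, -0.0]
ft_force: [-0.1, 0.2, -6.9]
finger_gap: 0.0547
grip_force: 44.0
```

Tin 2 is clearly heavy (about 6 N against 2 N). I'll put it back and feel tin 3 as asked.

```bash
python3 -m crank '0 0 0 0 0 .03 .4;0 0 0 0 0 .07 .4;0 0 0 0 0 .11 .4;0 0 0 0 0 .135 .4;0 0 0 0 0 .142 .4;0 0 0 0 0 .147 .4;0 0 0 0 0 .149 .4;0 0 0 0 0 .149 .4'; python3 -m crank '0 0 0 0 0 0 .4;0 0 0 0 0 0 .6;0 0 0 0 0 0 .8;0 0 0 0 0 0 1;0 0 0 0 0 0 1;0 0 0 0 0 -.08 1;0 0 0 0 0 -.16 1;0 0 0 0 0 -.24 1';python3 go.py .563 -.036 .22 1.14
```

```text
time_s: 18.3
ee_pos: [0.5788, -0.1915, 0.0795]
eef_rot: [1.453, 2.782, 0.0]
ft_force: [-1.7, 2.5, 4.8]
finger_gap: 0.0547
grip_force: 44.4
time_s: 19.3
ee_pos: [0.5778, -0.1914, 0.2228]
eef_rot: [-1.455, -2.784, 0.0]
ft_force: [0.5, 0.2, 0.4]
finger_gap: 0.0857
grip_force: 0.0
turn [-0.    -0.     2.077] shift [0.227 0.128 0.005] t 19.30 pos [ 0.5778 -0.1914  0.2228] F [0.54 0.24 0.4 ] gap 0.0857 grip 0.0
```

```bash
python3 -m crank '0 0 .2 .05 .03 0 1;0 0 .4 .11 .06 0 1;0 0 .6 .17 .1 0 1;0 0 .8 .227 .128 0 1;0 0 1 .227 .128 0 1;0 0 1 .227 .128 0 1;0 0 1 .227 .128 0 1;0 0 1 .227 .128 0 1' >/dev/null; python3 -m crank '0 0 .2 0 0 0 1;0 0 .4 0 0 0 1;0 0 .6 0 0 0 1;0 0 .8 0 0 0 1;0 0 1 0 0 0 1;0 0 1 0 0 0 1;0 0 1 0 0 0 1;0 0 1 0 0 0 1';python3 go.py .563 -.036 .076 1.14
```

```text
time_s: 21.3
ee_pos: [0.5631, -0.0358, 0.2215]
eef_rot: [-2.611, -1.748, 0.0]
ft_force: [-0.1, -0.1, -0.4]
finger_gap: 0.0853
grip_force: 0.0
turn [-0.    0.    0.08] shift [-0.    -0.     0.242] t 21.30 pos [ 0.5631 -0.0358  0.2215] F [-0.09 -0.12 -0.4 ] gap 0.0853 grip 0.0
```

```bash
python3 -m crank '0 0 0 0 0 .06 1;0 0 0 0 0 .12 1;0 0 0 0 0 .18 1;0 0 0 0 0 .24 1;0 0 0 0 0 .24 1;0 0 0 0 0 .24 .7;0 0 0 0 0 .24 .6;0 0 0 0 0 .24 .5' 40; python3 -m crank '0 0 0 0 0 0 .4;0 0 0 0 0 0 .4;0 0 0 0 0 -.02 .4;0 0 0 0 0 -.06 .4;0 0 0 0 0 -.12 .4;0 0 0 0 0 -.15 .4;0 0 0 0 0 -.15 .4;0 0 0 0 0 -.15 .4';python3 -m crank '0 0 0 0 0 0 .4;0 0 0 0 0 0 .4;0 0 0 0 0 0 .4;0 0 0 0 0 0 .4;0 0 0 0 0 0 .4;0 0 0 0 0 0 .4;0 0 0 0 0 0 .4;0 0 0 0 0 0 .4'
```

```text
time_s: 22.3
ee_pos: [0.5646, -0.036, 0.0796]
eef_rot: [2.609, 1.745, 0.004]
ft_force: [-0.4, -0.1, 6.4]
finger_gap: 0.055
grip_force: 42.0
time_s: 23.3
ee_pos: [0.5624, -0.0355, 0.1668]
eef_rot: [-2.611, -1.746, 0.002]
ft_force: [-0.2, -0.2, -1.7]
finger_gap: 0.0551
grip_force: 42.9
time_s: 24.3
ee_pos: [0.5631, -0.0357, 0.1675]
eef_rot: [2.612, 1.746, 0.0]
ft_force: [-1.0, 0.5, -1.7]
finger_gap: 0.0548
grip_force: 42.9
```

Tin 3 is light (about 1.7 N). I'll return it and go back to tin 2.

```bash
python3 -m crank '0 0 0 0 0 .03 .4;0 0 0 0 0 .07 .4;0 0 0 0 0 .11 .4;0 0 0 0 0 .135 .4;0 0 0 0 0 .142 .4;0 0 0 0 0 .147 .4;0 0 0 0 0 .149 .4;0 0 0 0 0 .149 .4'; python3 -m crank '0 0 0 0 0 0 .4;0 0 0 0 0 0 .6;0 0 0 0 0 0 .8;0 0 0 0 0 0 1;0 0 0 0 0 0 1;0 0 0 0 0 -.08 1;0 0 0 0 0 -.16 1;0 0 0 0 0 -.24 1';python3 go.py .4 -.45 .22 1.7
```

```text
time_s: 25.3
ee_pos: [0.5643, -0.0361, 0.0796]
eef_rot: [2.609, 1.745, 0.003]
ft_force: [-0.4, -0.1, 5.6]
finger_gap: 0.0546
grip_force: 43.2
time_s: 26.3
ee_pos: [0.5628, -0.0356, 0.2233]
eef_rot: [-2.611, -1.746, 0.001]
ft_force: [0.4, 0.3, 0.7]
finger_gap: 0.0854
grip_force: 0.0
turn [-1.000e-03 -0.000e+00 -1.042e+00] shift [-0.742  0.013  0.006] t 26.30 pos [ 0.5628 -0.0356  0.2233] F [0.39 0.28 0.65] gap 0.0854 grip 0.0
```

```bash
python3 -m crank '0 0 -.2 -.1 0 -.05 1;0 0 -.4 -.2 .01 -.05 1;0 0 -.6 -.3 .01 -.05 1;0 0 -.8 -.4 .01 -.05 1;0 0 -1 -.5 .01 -.05 1;0 0 -1 -.6 .01 -.05 1;0 0 -1 -.68 .01 -.05 1;0 0 -1 -.742 .01 -.05 1'>/dev/null; sed -i 's/click.png/click2.png/' look.py; python3 look.py; python3 go.py .578 -.191 .22 2.18
```

```text
top [ 0.5263 -0.1173  0.0967] -336.5907128434317
[ 0.4365 -0.1249] [1.73472348e-14 4.00000000e+00]
[ 0.5773 -0.1905] [-2.  1.]
[ 0.5632 -0.0356] [1. 1.]
scene [ 0.5239 -0.1195  0.0885] -386.65446247413314
[ 0.4325 -0.1269] [-4.  2.]
[ 0.5673 -0.1945] [-12.  -3.]
[ 0.5572 -0.0436] [-5. -7.]
turn [ 1.000e-03 -2.000e-03 -1.001e+00] shift [0.394 0.343 0.054] t 27.60 pos [ 0.3989 -0.4484  0.2519] F [-0.09  0.89  0.39] gap 0.0848 grip 0.0
```

View pics/click2.png

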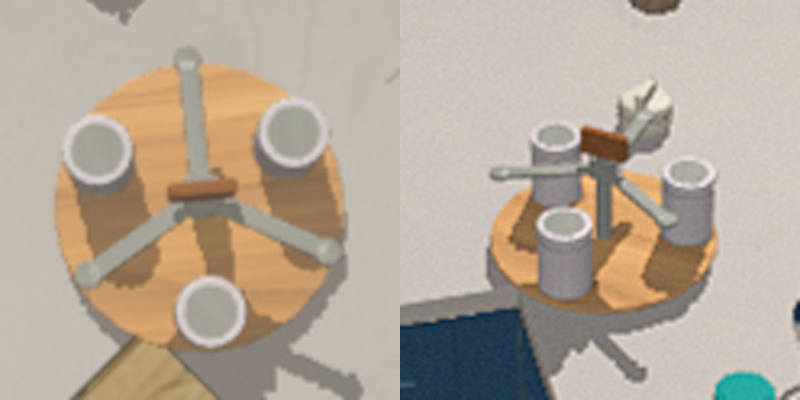

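All three tins stand upright on their spots, within about 2 mm of where they were (near (210,312), far left (97,150), far right (292,132)), and the knob still sits at the click. Now tin 2, for the final hold.

```bash
python3 -m crank '0 0 -.2 .07 .06 0 1;0 0 -.4 .14 .12 .02 1;0 0 -.6 .21 .18 .04 1;0 0 -.8 .28 .24 .05 1;0 0 -1 .35 .3 .05 1;0 0 -1 .394 .343 .05 1;0 0 -1 .394 .343 .05 1;0 0 -1 .394 .343 .05 1'; python3 go.py .578 -.191 .077 2.18
```

```text
time_s: 28.6
ee_pos: [0.5775, -0.1914, 0.2222]
eef_rot: [-1.452, -2.786, 0.001]
ft_force: [-0.6, -0.4, 0.5]
finger_gap: 0.0853
grip_force: 0.0
turn [-0.001  0.     0.001] shift [0.    0.001 0.242] t 28.60 pos [ 0.5775 -0.1914  0.2222] F [-0.62 -0.38  0.47] gap 0.0853 grip 0.0
```

```bash
python3 -m crank '0 0 0 0 0 .06 1;0 0 0 0 0 .12 1;0 0 0 0 0 .18 1;0 0 0 0 0 .24 1;0 0 0 0 0 .24 1;0 0 0 0 0 .24 .7;0 0 0 0 0 .24 .6;0 0 0 0 0 .24 .5' 45; python3 -m crank '0 0 0 0 0 0 .4;0 0 0 0 0 0 .4;0 0 0 0 0 -.02 .4;0 0 0 0 0 -.07 .4;0 0 0 0 0 -.13 .4;0 0 0 0 0 -.19 .4;0 0 0 0 0 -.25 .4;0 0 0 0 0 -.28 .4';python3 -m crank '0 0 0 0 0 0 .4;0 0 0 0 0 0 .4;0 0 0 0 0 0 .4;0 0 0 0 0 0 .4;0 0 0 0 0 0 .4;0 0 0 0 0 0 .4;0 0 0 0 0 0 .4;0 0 0 0 0 0 .4'; python3 - <<'E'
from h import *
a=Cam("scene").img;cv2.imwrite("pics/end.png",cv2.resize(a[110:260,230:430],None,fx=4,fy=4,interpolation=cv2.INTER_CUBIC))
E
```

```text
time_s: 29.6
ee_pos: [0.5789, -0.1931, 0.0805]
eef_rot: [1.452, 2.781, -0.001]
ft_force: [0.3, -0.5, 6.6]
finger_gap: 0.0547
grip_force: 47.1
time_s: 30.6
ee_pos: [0.5779, -0.1921, 0.2485]
eef_rot: [1.453, 2.783, 0.0]
ft_force: [-0.2, 0.2, -5.3]
finger_gap: 0.0545
grip_force: 49.5
time_s: 31.6
ee_pos: [0.5777, -0.1922, 0.2462]
eef_rot: [1.455, 2.784, 0.0]
ft_force: [0.1, -0.5, -6.0]
finger_gap: 0.0544
grip_force: 49.5
```

View pics/end.png

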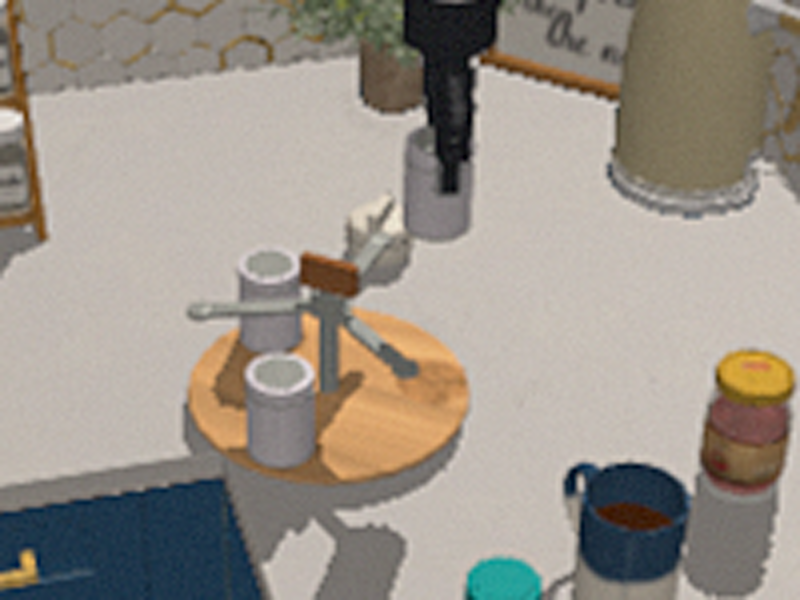

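The held tin at (437,185) is upright with its underside at about 0.185 m, above the knob top at 0.152 m. The other two stand on their spots at (270,300) and (280,410).

```bash
python3 -c "from cell import env;print(env.sign_off())"
```

```text
the job is handed in; nothing more can be done
None
```

Tin 2, the far right one, is the full tin (about 6 N at the wrist against about 2 N for the others); I handed the job in at about 32 s holding it upright and still, underside about 33 mm above the knob top, with tins 1 and 3 back on their spots.

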